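Close the wide spice jar on the packing bench

TASK

Close the wide steel jar clamped on the packing bench with the wider of the two lids: set the lid level on the jar's mouth with its handle in line with the two upright ribs on the jar's sides, so that it rests on top of the thread. Turn it back (anticlockwise from above) about a sixth of a turn and let it down into the thread start, then tighten it clockwise until the handle is in line with the ribs again, and let go. Leave the smaller lid alone.

Things in the scene. Friction and masses are not known exactly. Their poses are not given: they have to be found in the camera images.
- lid_grip (a point): Wide lid: aluminium cap 94 mm across, loose, upright on the bench, 0.16 kg, black handle bar (70 x 16 mm, 20 high) across its top on a foot at each end. Point: the bar's centre, 52 mm above the lid's lower edge, 24 above its flat top (14 mm free under the bar). x along the bar, z up; the same after half a turn. Two 40-degree lugs inside, at the lower edge, under the bar's ends.
- jar_mouth (a point): Wide steel jar, 112 mm across, 125 high, open, fixed. Point: centre of the mouth's rim, 125 mm above the bench; z up, x to one of two dark ribs on opposite sides, to 76 mm out. Neck tapers to 46 mm at the rim; 11 mm below it are two thread ridges with gaps between. With the handle within 30 degrees of x, either way round, the lid rests on the ridges, its bar's centre 41 mm above this point.
- jar_home (a point): Where the bar's centre is when the lid is closed: 29 mm above the rim, axes as jar_mouth, bar along x. The lugs meet the gaps with the bar 60 (40 to 80) degrees anticlockwise of x: the lid can then be lowered 12 mm, from 41 to 29 above the rim. Turned clockwise from there it slides freely under the ridges to a stop 3 degrees past x. No spring, little friction, 4 mm play sideways.
- small_lid_grip (a point): The smaller lid, of another jar, not to be moved: same make, 66 mm across, loose, upright on the bench, handle bar 48 mm long, 16 wide and 20 high. Point: the bar's centre, 46 mm above the lid's lower edge.
Not all that is in view belongs to the job. Leave any green look-alike of the part that bears lid_grip alone. What is shaped like the part that bears jar_mouth but green is not meant.

How it is judged (in metres and radians):
On the way, in this order (a step that is already met when the one before it is completed fails the run):
1. the wide lid sits level on top of the jar's thread, its handle within 30 degrees of the line of the ribs (z of lid_grip in the frame of jar_mouth between 0.036 and 0.046 m and horizontal distance between lid_grip and jar_mouth below 0.01 m and angle between lid_grip's own z axis and vertical below 0.175 rad and angle between the x axis of lid_grip and the x axis of jar_mouth, either way round below 0.525 rad), for 0.2 s.
2. turned back more than 30 degrees from the line of the ribs, the lid has dropped level on to the rim (z of lid_grip in the frame of jar_mouth between 0.024 and 0.034 m and horizontal distance between lid_grip and jar_mouth below 0.01 m and angle between lid_grip's own z axis and vertical below 0.175 rad and angle between the x axis of lid_grip and the x axis of jar_mouth, either way round above 0.525 rad), for 0.1 s.
At the end, for the whole second after the job is handed in: The wide lid is down on the jar's rim (within 5 mm), centred within 10 mm, level within 10 degrees, its handle within 12 degrees of the line of the jar's two ribs, at rest and released; the smaller lid was not moved by more than 30 mm (z of lid_grip in the frame of jar_mouth between 0.024 and 0.034 m and horizontal distance between lid_grip and jar_mouth below 0.01 m and angle between lid_grip's own z axis and vertical below 0.175 rad and angle between the x axis of lid_grip and the x axis of jar_mouth, either way round below 0.21 rad and linear speed of lid below 0.02 m/s); the robot touches nothing.
It fails at once if the smaller lid is moved by more than 30 mm (distance of small_lid_grip from where it was at the start of the episode above 0.03 m).
It also fails if it takes over 45 s, if anything falls off the work surface, if the arm or the gripper's body presses on something with over 40 N, if the wrist force passes 120 N, or if a joint passes its speed limit or range.

ROBOT

A 6-joint arm with a two-finger parallel gripper is mounted at the origin on the work surface. World frame = base frame: x ahead of the robot, y to its left, z up, the work surface at z = 0. Lengths are in mm, angles in rad, forces in N, time in s.
With the tool pointing down it reaches from about 350 to 775 mm from the base axis. Payload 7.3 kg.
Tool frame: the origin (TCP) lies at the very end of the fingers, on their centre line; the grasp point (between the pads) lies 19 mm behind it; z points along the fingers, y is the line along which they close (so a half turn about z gives the same grasp; the last joint's range is limited). The gripper opens to 92 mm and grips with 3 to 60 N. Pads are 19 mm wide; open, the fingers measure 130 mm over their backs; the gripper's body (75 mm by 190 mm) begins 47 mm behind the grasp point.
Start: joints at [1.143, 0.342, 1.524, -0, 1.275, -0.146], TCP at [145.979, 504.316, 226.741] pointing down, gripper open.
Joint ranges: [-2.53, 2.53], [-0.77, 2.02], [0.04, 2.7], [-1, 4.14], [0.28, 2.66], [-3.11, 3.11]. Speed limits (rad/s): [2.57, 2.57, 3.14, 3.14, 3.14, 3.14].

INTERFACE

Orientations are given as [roll, pitch, yaw] about the fixed x, y, z axes, in that order (R = Rz(yaw) Ry(pitch) Rx(roll)).
In Python, from plant import bot gives the robot as it stands.
- The arm moves only by the tool apply_moves, never from a script. Its argument "motion" is text: rows parted by semicolons, each of 4 numbers parted by spaces: the shift along the tool's x, y, z in m, then the turn about the tool's z in degrees. A call has 1 to 8 rows; each row shifts and turns the commanded pose from where the row before left it, along the tool's axes as they then stand; what a row does not reach is not made up. A row lasts 1/8 s, in which the tool goes at most 62.5 mm and 10.7 degrees, less where a joint would pass 70% of its speed; a pose out of reach is approached as far as the arm can. A call with a gripper value outside its range is refused whole. "fingers" is the opening, from -1 (shut) to 1 (fully open), set as the call begins (left out, the last holds). The fingers move at their own pace and stop on an object; the grip force is fixed at half the most. Time passes only in rows, so rows that do not move let the fingers close. It gives the time, the measured TCP pose, the force, the opening and the grip force at its end, in the units of the state.
- bot.get_obs(): the state, without advancing time (a new reading comes with each control period).
- bot.capture(name): name is "side" or "top" or "wrist"; returns a dict with "img" (384x512x3 uint8, blue, green, red), "range_z" (384x512 float32, mm along the optical axis (not along the pixel's ray), 0 where there is no reading), "fx", "fy", "cx", "cy" (pixels), "D" ([k1, k2, p1, p2, k3] as OpenCV has them; the pictures are not rectified), "world_from_camera" (4x4, takes a point from camera to world coordinates); the wrist camera has in their place "mount" (4x4, takes a point from camera to tool coordinates, whose origin is the TCP and whose axes are the flange's). Camera axes: x right, y down, z forward; pixel columns grow to the right and rows downward; lengths in mm; the calibration is good to about 2 mm. A picture is of the moment at which its call begins: read the wrist's pose just before it.
- bot.close_job(): hands the job in; it is judged then, once.
Trained networks look in a picture, given as the dict that the camera call returned (one of the last four; its "shot" number tells which), for a name from the list of things; names that differ only in an ending like _2 or _b are one class to them, and where a whole thing is asked for, a point or a joint stands for the part that bears it (a point fixed in the world has none). Each returns a list of dicts, best first, with "p" (0 to 1); they miss things now and then, are a little off and sometimes report something else, mostly with a low value. They report only what shows in the picture. A call takes as long as a camera call. They do not tell look-alikes from the thing itself.
- bot.cut_out(picture, thing): "pixels" (384x512 bool, what is visible of it) and "point" ([column, row] in pixels, amid what is visible of it).
The state is a dict: "time": time; "joint_positions": joint angles; "dq": joint speeds; "tau": joint torques, N m; "tool_pos": TCP position; "tcp_rot": TCP orientation; "contact_force": force on the tool from outside, world axes, zero at the start; "moment": the same for the moment, N m; "grip_width": finger opening in mm; "finger_force": force on a finger pad.
Only numpy, scipy, OpenCV 4.12 (cv2) and the standard library are available. Lean on these libraries where they do the work, as an engineer would, in place of code of your own. Each camera call takes 0.05 s, during which the arm holds its last target. There are 200 camera calls.

## Working session

There is one attempt and no reset: what is moved stays moved. The work goes in short steps, Python scripts to look and compute and a tool call to move; the robot and the scene stay as the last step left them, time stands still between calls to the robot, and variables do not carry over. Pictures are saved under pics/ and viewed, at most 10 in all, crops included, and the job is handed in when it is done.

Besides the shell and the picture viewer there is one more tool, called after "Request:" by a JSON object that holds its "fn" and its "kwargs". apply_moves: Moves the arm, as the interface text tells. Its arguments: {"type":"object","properties":{"motion":{"type":"string"},"fingers":{"type":"number"}},"required":["motion"]}

```bash
mkdir -p pics; ls; cat > h.py <<'E'
import numpy as np, cv2
from plant import bot
from scipy.spatial.transform import Rotation as R
def pts(c, mask, obs=None):
    r=c["range_z"]; v,u=np.nonzero(mask&(r>0)); z=r[v,u].astype(float)
    K=np.array([[c["fx"],0,c["cx"]],[0,c["fy"],c["cy"]],[0,0,1.]])
    n=cv2.undistortPoints(np.stack([u,v],1).astype(float).reshape(-1,1,2),K,np.array(c["D"],float)).reshape(-1,2)
    P=np.c_[n*z[:,None],z]
    if "world_from_camera" in c: T=np.array(c["world_from_camera"])
    else:
        T=np.eye(4);T[:3,:3]=R.from_euler("xyz",obs["tcp_rot"]).as_matrix();T[:3,3]=obs["tool_pos"];T=T@np.array(c["mount"])
    return P@T[:3,:3].T+T[:3,3], u, v
E
python3 - <<'E'
from h import *
o=bot.get_obs(); print({k:np.round(v,3) for k,v in o.items()})
for n in ("top","side"):
    c=bot.capture(n); cv2.imwrite(f"pics/{n}0.png",c["img"])
    for t in ("lid_grip","jar_mouth","small_lid_grip"):
        try:
            for d in bot.cut_out(c,t):
                P,u,v=pts(c,d["pixels"])
                print(n,t,round(d["p"],2),np.round(d["point"]),d["pixels"].sum(),np.round(np.median(P,0)),np.round(np.percentile(P[:,2],98)),c["img"][d["pixels"]].mean(0).round())
        except Exception as e: print(n,t,e)
E
```

```text
pics
{'time': np.float64(0.0), 'joint_positions': array([ 1.143,  0.343,  1.525, -0.   ,  1.275, -0.146]), 'dq': array([ 0.   ,  0.001,  0.   , -0.001, -0.   , -0.001]), 'tau': array([  0.   , -43.123, -24.423,   0.072,   0.056,  -0.   ]), 'tool_pos': array([145.807, 503.912, 226.02 ]), 'tcp_rot': array([-3.14, -0.  ,  2.86]), 'contact_force': array([-0.265, -0.016,  0.921]), 'moment': array([-0.004, -0.004, -0.004]), 'finger_force': np.float64(0.0), 'grip_width': np.float64(92.114)}
top lid_grip 0.88 [379. 170.] 796 [ 558. -403.   30.] 65.0 [ 73. 173.  59.]
top lid_grip 0.7 [383. 214.] 887 [ 430. -399.   30.] 64.0 [ 75. 176.  58.]
top lid_grip 0.6 [328. 192.] 793 [ 495. -251.   30.] 65.0 [196. 198. 202.]
top lid_grip 0.26 [263. 167.] 2050 [573. -55.  96.] 125.0 [182. 184. 189.]
top jar_mouth 0.82 [258. 167.] 2115 [574. -53.  95.] 125.0 [179. 182. 188.]
top jar_mouth 0.64 [188. 173.] 2139 [555. 159.  94.] 126.0 [ 70. 161.  51.]
top small_lid_grip 0.95 [139. 183.] 400 [544. 317.  24.] 59.0 [136. 138. 142.]
top small_lid_grip 0.61 [259. 167.] 1996 [572. -55.  97.] 125.0 [183. 186. 190.]
side lid_grip 0.86 [317. 304.] 1568 [ 420. -418.   29.] 63.0 [ 90. 186. 102.]
side lid_grip 0.81 [356. 279.] 1216 [ 549. -422.   29.] 63.0 [ 87. 185. 104.]
side lid_grip 0.69 [291. 252.] 1013 [ 486. -266.   29.] 63.0 [182. 182. 193.]
side jar_mouth 0.97 [222. 169.] 1595 [547. 139.  62.] 124.0 [ 81. 156.  77.]
side jar_mouth 0.86 [271. 198.] 1967 [562. -86.  63.] 123.0 [178. 176. 189.]
side small_lid_grip 0.81 [193. 158.] 279 [539. 317.  24.] 58.0 [135. 137. 149.]
side small_lid_grip 0.53 [269. 198.] 2118 [563. -85.  62.] 123.0 [177. 175. 188.]
```

```bash
python3 - <<'E'
import cv2
a=cv2.imread("pics/top0.png");b=cv2.imread("pics/side0.png")
c=cv2.resize(a[130:260,110:440],None,fx=2.4,fy=2.4,interpolation=2)
b=cv2.resize(b[140:340,120:420],None,fx=1.2,fy=1.2)
cv2.imwrite("pics/c1.png",cv2.copyMakeBorder(cv2.vconcat([c,cv2.copyMakeBorder(b,0,0,0,c.shape[1]-b.shape[1],0)]),0,0,0,0,0))
E
```

```text
(no output)
```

View pics/c1.png

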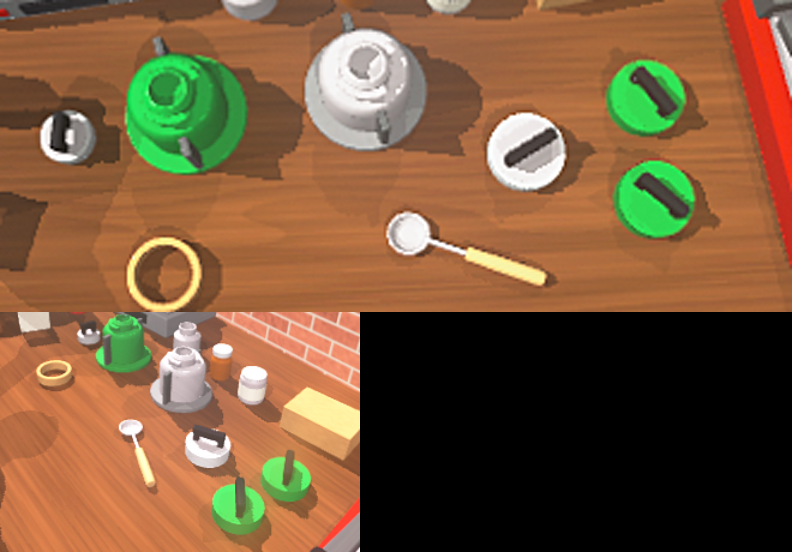

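The picture shows three wide lids: the aluminium one at top (328,192), and green look-alikes at (379,170) and (383,214). The small lid is at (139,183). The jars are steel at (258,167) and green at (188,173). By the description I choose the aluminium lid at (328,192) and the steel jar at (258,167).

```bash
cat >> h.py <<'E'
def measure(c,obs=None,lid=None,jar=None):
    P,u,v=pts(c,np.ones((384,512),bool),obs); g=c["img"][v,u].astype(float)
    dark=g.max(1)<95; out={}
    if lid is not None:
        d=np.hypot(*(P[:,:2]-lid).T); m=(d<60)&(P[:,2]>50)&(P[:,2]<75)&dark
        if m.sum()>20:
            (cx,cy),(w,h),a=cv2.minAreaRect(P[m,:2].astype(np.float32)); Q=P[m,:2]; q=Q-Q.mean(0); e=np.linalg.svd(q,full_matrices=False)[2][0]
            out["bar"]=(m.sum(),np.round([cx,cy,w,h],1),Q.mean(0).round(1),"yaw",np.degrees(np.arctan2(e[1],e[0]))%180,"ztop",np.median(P[m,2]))
        m=(d<55)&(P[:,2]>22)&(P[:,2]<34)&(~dark)
        if m.sum()>20: out["cap"]=cv2.minEnclosingCircle(P[m,:2].astype(np.float32)),np.median(P[m,2])
    if jar is not None:
        d=np.hypot(*(P[:,:2]-jar).T); m=(d<40)&(P[:,2]>119)&(P[:,2]<132)
        if m.sum()>10: out["rim"]=m.sum(),cv2.minEnclosingCircle(P[m,:2].astype(np.float32)),np.median(P[m,2])
        m=(d<85)&(d>56)&(P[:,2]>30)&(P[:,2]<118)&(g.max(1)<140)
        if m.sum()>10:
            Q=P[m,:2]-jar; s=np.degrees(np.arctan2(Q[:,1],Q[:,0])); 
            ref=2*np.radians(s); ang=np.degrees(np.angle(np.exp(1j*ref).mean()))/2
            side=np.cos(np.radians(s-ang))>0
            out["ribs"]=m.sum(),ang,[(x.sum(),Q[x].mean(0).round(1)+jar,np.degrees(np.arctan2(*Q[x].mean(0)[::-1]))) for x in (side,~side) if x.any()], P[m,2].max()
    return out
E
python3 - <<'E'
from h import *
c=bot.capture("top"); 
for k,v in measure(c,None,np.array([495,-251]),np.array([573,-55])).items(): print(k,v)
E
```

```text
bar (np.int64(113), array([ 499.3, -250.4,   14.1,   65.4]), array([ 498.8, -250. ]), 'yaw', np.float64(118.6541046162132), 'ztop', np.float64(62.33182828122608))
cap (((501.7574462890625, -252.23121643066406), 47.386016845703125), np.float64(29.634006624515905))
rim (np.int64(118), ((583.7049560546875, -54.920345306396484), 31.479066848754883), np.float64(123.4665237174176))
ribs (np.int64(67), np.float64(0.738839322414539), [(np.int64(50), array([631.8, -70.9]), np.float64(-15.123366739695523)), (np.int64(17), array([520.1, -76.1]), np.float64(-158.28222338113562))], np.float64(100.81945337681566))
```

Request:
{"fn": "apply_moves", "kwargs": {"motion": "-0.0488 -0.032 0 0;-0.0488 -0.032 0 0;-0.0488 -0.032 0 0;-0.0488 -0.032 0 0;-0.0488 -0.032 0 0;-0.0488 -0.032 0 0;-0.0488 -0.032 0 0;-0.0488 -0.032 0 0", "fingers": 1}}

```text
time: 1.45
tool_pos: [450.9, 148.2, 227.0]
tcp_rot: [3.141, 0.001, 2.86]
contact_force: [0.7, 0.4, -0.2]
grip_width: 91.7
finger_force: 0.0
```

Request:
{"fn": "apply_moves", "kwargs": {"motion": "-0.0227 -0.053 0 0;-0.0227 -0.053 0 0;-0.0227 -0.053 0 0;-0.0227 -0.053 0 0;-0.0227 -0.053 0 0;-0.0227 -0.053 0 0;0 0 0 -10;0 0 0 -10"}}

```text
time: 2.45
tool_pos: [492.0, -194.5, 226.4]
tcp_rot: [3.141, -0.0, -3.071]
contact_force: [-0.0, -0.2, 0.2]
grip_width: 91.3
finger_force: 0.0
```

```bash
cat >> h.py <<'E'
def go(x,y,z,yaw,o=None):
    "tool shifts (m) in present axes, then turn deg"
    o=o or bot.get_obs(); p=o["tool_pos"]; M=R.from_euler("xyz",o["tcp_rot"]).as_matrix()
    d=M.T@(np.array([x,y,z])-p)/1000; t=-(yaw-np.degrees(o["tcp_rot"][2])); t=(t+180)%360-180
    print("now",np.round(p,1),np.round(np.degrees(o["tcp_rot"]),1),"shift",np.round(d,4),"turn",round(t,1))
E
python3 - <<'E'
from h import *
o=bot.get_obs(); c=bot.capture("wrist"); cv2.imwrite("pics/w1.png",c["img"]); print(np.round(c["mount"],2))
for k,v in measure(c,o,np.array([500,-251]),np.array([577,-62])).items(): print(k,v)
go(500,-251,120,118.65,o)
E
```

```text
[[-0.0000e+00 -9.5000e-01 -3.1000e-01  8.6430e+01]
 [ 1.0000e+00 -0.0000e+00  0.0000e+00  6.0000e-02]
 [-0.0000e+00 -3.1000e-01  9.5000e-01 -1.5868e+02]
 [ 0.0000e+00  0.0000e+00  0.0000e+00  1.0000e+00]]
bar (np.int64(655), array([ 497.9, -252.6,   14.4,   69.2]), array([ 496.6, -251.7]), 'yaw', np.float64(118.92529516699864), 'ztop', np.float64(62.12209855127486))
cap (((499.01300048828125, -252.5236358642578), 47.1139030456543), np.float64(29.039954125057506))
ribs (np.int64(265), np.float64(14.782113009524549), [(np.int64(20), array([628.1, -90.6]), np.float64(-29.213371183203854)), (np.int64(245), array([519.1, -79.5]), np.float64(-163.18418528681462))], np.float64(98.86801618814025))
now [ 492.  -194.5  226.4] [ 180.    -0.  -175.9] shift [-0.004  -0.057   0.1064] turn 65.4
```

View pics/w1.png

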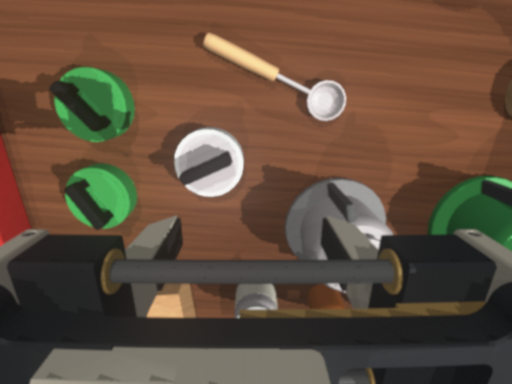

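Request:
{"fn": "apply_moves", "kwargs": {"motion": "-0.05 0 0 0;-0.05 0 0 0;0 0 0 10.5;0 0 0 10.5;0 0 0 10.5;0 0 0 10.5;0 0 0 10.5;0 0 0 10.5"}}

```text
time: 3.5
tool_pos: [592.0, -186.5, 226.6]
tcp_rot: [3.142, -0.0, 2.101]
contact_force: [-0.4, -0.1, 0.2]
grip_width: 91.8
finger_force: 0.0
```

```bash
python3 - <<'E'
from h import *
bot.get_obs(); o=bot.get_obs(); c=bot.capture("wrist"); cv2.imwrite("pics/w2.png",c["img"]); np.savez("w2.npz",o=np.r_[o["tool_pos"],o["tcp_rot"]],r=c["range_z"])
for k,v in measure(c,o,np.array([498,-252]),np.array([577,-62])).items(): print(k,v)
go(498.3,-252.5,120,118.9,o)
E
```

```text
bar (np.int64(723), array([ 499.3, -251.1,   15.3,   68.1]), array([ 500.2, -249.4]), 'yaw', np.float64(118.01206198099834), 'ztop', np.float64(61.95539468887631))
cap (((499.35498046875, -252.45431518554688), 47.4554328918457), np.float64(28.942117825624223))
rim (np.int64(1338), ((590.3606567382812, -57.1745491027832), 29.32636070251465), np.float64(123.5663495344275))
ribs (np.int64(622), np.float64(3.119549122532001), [(np.int64(536), array([640.6, -60.8]), np.float64(1.080504192678296)), (np.int64(86), array([522.7, -76.5]), np.float64(-165.04342538896017))], np.float64(99.59815928848263))
now [ 592.  -186.5  226.6] [180.   -0.  120.4] shift [-0.0096 -0.1142  0.1066] turn 1.5
```

View pics/w2.png

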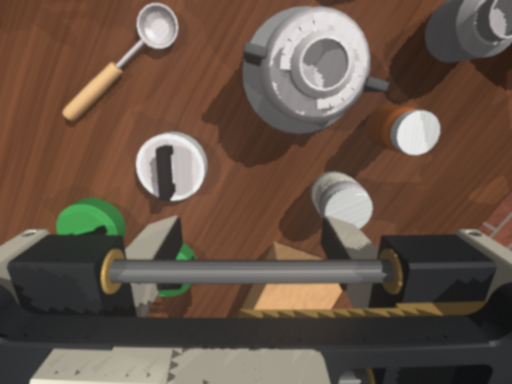

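The picture shows the steel jar with its rim around (327,65) and its dark ribs at (256,52) and (376,85). The chosen lid is at (171,166).

```bash
cat > m2.py <<'E'
from h import *
w=np.load("w2.npz"); o=dict(tool_pos=w["o"][:3],tcp_rot=w["o"][3:])
c=bot.capture("wrist"); P,u,v=pts(c,np.ones((384,512),bool),o); g=c["img"][v,u].astype(float).max(1)
box=np.hypot(P[:,0]-582,P[:,1]+60)<45
zz=P[box,2]; print(np.percentile(zz,[50,80,90,95,99]).round(1))
m=box&(P[:,2]>121.5)&(P[:,2]<128); Q=P[m,:2]
for i in range(4):
    A=np.c_[2*Q,np.ones(len(Q))]; s=np.linalg.lstsq(A,(Q**2).sum(1),rcond=None)[0]; r=np.sqrt(s[2]+s[0]**2+s[1]**2)
    e=abs(np.hypot(*(Q-s[:2]).T)-r); Q=Q[e<max(4,2*np.median(e))]
print("rim",s[:2],r,len(Q)); ctr=s[:2]
# base disc/body circle
d=np.hypot(*(P[:,:2]-ctr).T)
for uc,vc in ((257,52),(376,85)):
    m=(abs(u-uc)<18)&(abs(v-vc)<14)&(d>57)&(d<82)&(P[:,2]>25)
    q=P[m]; dk=g[m]
    q=q[q[:,2]>np.percentile(q[:,2],95)-10]
    t=q[:,:2].mean(0)-ctr; print(len(q),q.mean(0).round(1),np.hypot(*t),np.degrees(np.arctan2(t[1],t[0])), np.ptp(q[:,2]), dk.mean())
E
python3 m2.py
```

```text
[102.  118.7 123.2 125.  126.2]
rim [589.4580417  -57.04720998] 23.919628461510484 989
209 [526.3 -76.5  97.1] 66.06478259030698 -162.9067338779214 9.963443222152023 78.12576687116564
191 [652.9 -38.3  97. ] 66.1467082394531 16.433348095222886 10.740989379445637 77.72689075630252
```

Request:
{"fn": "apply_moves", "kwargs": {"motion": "-0.0031 -0.0378 0.03 0;-0.0031 -0.0378 0.03 0;-0.0032 -0.0378 0.03 0;0 0 0.03 1.9;0 0 0 0"}}

```text
time: 4.22
tool_pos: [498.1, -252.4, 105.0]
tcp_rot: [-3.14, -0.004, 2.078]
contact_force: [0.7, 0.1, 0.7]
grip_width: 91.5
finger_force: 0.0
```

```bash
python3 - <<'E'
from h import *
go(499,-252,36,118.5)
E
```

```text
now [ 498.1 -252.4  105. ] [-179.9   -0.2  119. ] shift [-0.0004  0.0011  0.069 ] turn 0.5
```

Request:
{"fn": "apply_moves", "kwargs": {"motion": "0 0.001 0.025 0.5;0 0 0.025 0;0 0 0.019 0;0 0 0 0"}}

```text
time: 4.72
tool_pos: [500.6, -252.0, 37.8]
tcp_rot: [-3.141, -0.001, 2.07]
contact_force: [-0.5, 0.2, -0.4]
grip_width: 91.6
finger_force: 0.0
```

Request:
{"fn": "apply_moves", "kwargs": {"motion": "0 0 0 0;0 0 0 0;0 0 0 0;0 0 0 0;0 0 0 0;0 0 0 0", "fingers": -1}}

```text
time: 5.48
tool_pos: [500.3, -252.5, 37.7]
tcp_rot: [3.142, -0.0, 2.067]
contact_force: [-0.2, 0.4, 0.0]
grip_width: 36.5
finger_force: 0.0
```

Request:
{"fn": "apply_moves", "kwargs": {"motion": "0 0 0.003 0;0 0 0 0;0 0 0 0;0 0 0 0;0 0 0 0;0 0 0 0", "fingers": -1}}

```text
time: 6.22
tool_pos: [500.3, -252.5, 34.7]
tcp_rot: [3.142, -0.0, 2.067]
contact_force: [-0.9, -0.1, -2.7]
grip_width: 15.4
finger_force: 30.0
```

Request:
{"fn": "apply_moves", "kwargs": {"motion": "0 0 -0.03 0;0 0 -0.045 0;0 0 -0.045 0;0 0 -0.045 0;0 0 0 0"}}

```text
time: 6.85
tool_pos: [501.9, -253.6, 203.6]
tcp_rot: [3.138, 0.007, 2.067]
contact_force: [0.4, -1.2, -1.7]
grip_width: 16.0
finger_force: 30.0
```

```bash
python3 - <<'E'
from h import *
go(589.5,-57.2,200,16.8)
o=bot.get_obs(); c=bot.capture("wrist"); cv2.imwrite("pics/w3.png",c["img"])
print(np.round(o["contact_force"],1),o["grip_width"],o["finger_force"])
E
```

```text
now [ 501.9 -253.6  203.6] [179.8   0.4 118.5] shift [0.131  0.1706 0.0033] turn 101.7
[ 0.4 -1.2 -1.7] 15.952983769408975 29.99972105026245
```

View pics/w3.png

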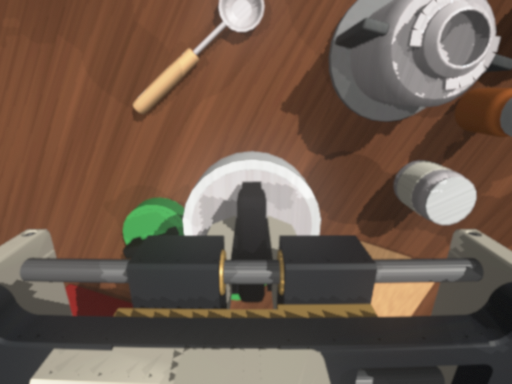

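The lid is held by its bar at about (252,210), and the jar shows at (450,45). I'll check how the lid is centred in the hand.

```bash
python3 - <<'E'
from h import *
from scipy.optimize import least_squares
o=bot.get_obs(); c=bot.capture("wrist"); P,u,v=pts(c,np.ones((384,512),bool),o)
M=R.from_euler("xyz",o["tcp_rot"]).as_matrix(); T=(P-o["tool_pos"])@M; g=c["img"][v,u].min(1)
m=(np.hypot(T[:,0],T[:,1])<60)&(T[:,2]>2)&(T[:,2]<12)&(g>120)&(v<235); Q=T[m,:2]; print(m.sum(),np.median(T[m,2]),Q.min(0),Q.max(0))
a=np.degrees(np.arctan2(Q[:,1],Q[:,0])); E=[]
for lo in range(-80,80,5):
    s=Q[(a>=lo)&(a<lo+5)]
    if len(s)>5: r=np.hypot(*s.T); E.append(s[np.argsort(r)[int(.97*len(r))]])
E=np.array(E); s=least_squares(lambda p:np.hypot(E[:,0]-p[0],E[:,1]-p[1])-47,[0,0],loss="soft_l1"); print(len(E),s.x,np.abs(s.fun).mean())
E
```

```text
5992 5.344436697565726 [ -5.92577439 -47.91174115] [47.44560865 45.50148974]
32 [-0.22611484 -1.2959797 ] 0.31156335562679605
```

Request:
{"fn": "apply_moves", "kwargs": {"motion": "0.0262 0.0341 0 0;0.0262 0.0341 0 0;0.0262 0.0341 0 0;0.0262 0.0341 0 0;0.0262 0.0341 0 0;0 0 0 10;0 0 0 10;0 0 0 10"}}

```text
time: 7.95
tool_pos: [586.8, -55.6, 197.2]
tcp_rot: [-3.137, -0.001, 1.538]
contact_force: [0.1, -0.8, -3.0]
grip_width: 15.8
finger_force: 30.0
```

Request:
{"fn": "apply_moves", "kwargs": {"motion": "0 0 0 10;0 0 0 10;0 0 0 10;0 0 0 10;0 0 0 10;0 0 0 10;0 0 0 10;0 0 0 0"}}

```text
time: 8.95
tool_pos: [586.9, -55.9, 197.7]
tcp_rot: [-3.14, 0.003, 0.324]
contact_force: [0.0, 0.6, -2.1]
grip_width: 15.7
finger_force: 30.0
```

```bash
python3 - <<'E'
from h import *
go(589.5,-57.2,150,16.8)
E
```

```text
now [586.9 -55.9 197.7] [-179.9    0.2   18.5] shift [0.0022 0.0021 0.0476] turn 1.7
```

Request:
{"fn": "apply_moves", "kwargs": {"motion": "0.0022 0.0021 0 1.7;0 0 0 0;0 0 0.016 0;0 0 0.016 0;0 0 0.01 0;0 0 0.005 0;0 0 0 0"}}

```text
time: 9.82
tool_pos: [590.5, -57.3, 152.4]
tcp_rot: [-3.141, 0.0, 0.292]
contact_force: [0.1, 1.0, -2.1]
grip_width: 16.1
finger_force: 30.0
```

Request:
{"fn": "apply_moves", "kwargs": {"motion": "0 0 0.002 0;0 0 0.001 0;0 0 0.001 0;0 0 0 0"}}

```text
time: 10.32
tool_pos: [590.5, -57.4, 148.7]
tcp_rot: [-3.142, -0.0, 0.292]
contact_force: [-0.8, 0.9, -2.1]
grip_width: 15.7
finger_force: 30.0
```

Request:
{"fn": "apply_moves", "kwargs": {"motion": "0 0 0.001 0;0 0 0 0"}}

```text
time: 10.58
tool_pos: [590.7, -57.4, 148.3]
tcp_rot: [3.141, -0.001, 0.292]
contact_force: [-0.7, 0.5, 2.8]
grip_width: 15.8
finger_force: 30.0
```

Request:
{"fn": "apply_moves", "kwargs": {"motion": "0 0 0.001 0;0 0 0 0"}}

```text
time: 10.82
tool_pos: [590.7, -57.4, 148.3]
tcp_rot: [3.141, -0.001, 0.292]
contact_force: [-5.0, -0.2, 9.5]
grip_width: 15.8
finger_force: 30.0
```

Request:
{"fn": "apply_moves", "kwargs": {"motion": "0 0 0 0;0 0 -0.001 0;0 0 0 -10;0 0 0 -10;0 0 0 -10;0 0 0 -10;0 0 0 -10;0 0 0 -10"}}

```text
time: 11.82
tool_pos: [590.5, -57.3, 147.1]
tcp_rot: [-3.141, -0.0, 1.345]
contact_force: [-0.2, -0.7, -1.9]
grip_width: 15.9
finger_force: 30.0
```

Request:
{"fn": "apply_moves", "kwargs": {"motion": "0 0 0 0;0 0 0.003 0;0 0 0.003 0;0 0 0 0"}}

```text
time: 12.32
tool_pos: [590.3, -57.3, 141.2]
tcp_rot: [-3.141, -0.0, 1.339]
contact_force: [0.0, 0.1, -2.4]
grip_width: 15.7
finger_force: 30.0
```

Free descent into the gaps; continue to about 136.5.

Request:
{"fn": "apply_moves", "kwargs": {"motion": "0 0 0.002 0;0 0 0.0015 0;0 0 0 0;0 0 0 0"}}

```text
time: 12.82
tool_pos: [590.6, -57.4, 138.3]
tcp_rot: [3.141, -0.0, 1.34]
contact_force: [1.0, -0.7, -1.6]
grip_width: 15.8
finger_force: 30.0
```

Request:
{"fn": "apply_moves", "kwargs": {"motion": "0 0 0.001 0;0 0 0 0"}}

```text
time: 13.08
tool_pos: [590.5, -57.4, 137.1]
tcp_rot: [-3.141, -0.0, 1.34]
contact_force: [0.2, -0.2, -2.1]
grip_width: 16.4
finger_force: 30.0
```

Request:
{"fn": "apply_moves", "kwargs": {"motion": "0 0 0.001 0;0 0 0 0"}}

```text
time: 13.32
tool_pos: [590.6, -57.4, 136.3]
tcp_rot: [3.141, -0.0, 1.34]
contact_force: [-0.7, -1.3, -1.3]
grip_width: 16.0
finger_force: 30.0
```

Request:
{"fn": "apply_moves", "kwargs": {"motion": "0 0 0.0005 0;0 0 0 0"}}

```text
time: 13.58
tool_pos: [590.7, -57.4, 136.2]
tcp_rot: [3.141, -0.0, 1.34]
contact_force: [-1.0, 0.4, 2.9]
grip_width: 15.6
finger_force: 30.0
```

Request:
{"fn": "apply_moves", "kwargs": {"motion": "0 0 0 8;0 0 0 8;0 0 0 8;0 0 0 9;0 0 0 9;0 0 0 9;0 0 0 9;0 0 0 0"}}

```text
time: 14.58
tool_pos: [591.0, -57.4, 136.2]
tcp_rot: [3.141, -0.001, 0.294]
contact_force: [0.5, 0.9, 3.1]
grip_width: 15.9
finger_force: 30.0
```

Request:
{"fn": "apply_moves", "kwargs": {"motion": "0 0 0 0;0 0 0 0;0 0 0 0;0 0 0 0;0 0 0 0;0 0 0 0;0 0 0 0;0 0 0 0", "fingers": 1}}

```text
time: 15.58
tool_pos: [590.5, -57.4, 135.7]
tcp_rot: [-3.142, -0.0, 0.292]
contact_force: [0.7, -0.7, -1.2]
grip_width: 89.7
finger_force: 0.0
```

Request:
{"fn": "apply_moves", "kwargs": {"motion": "0 0 -0.02 0;0 0 -0.04 0;0 0 -0.04 0;-0.05 0 0 0;-0.05 0 0 0;0 0 0 0"}}

```text
time: 16.32
tool_pos: [492.0, -86.6, 236.0]
tcp_rot: [-3.141, 0.001, 0.291]
contact_force: [0.3, 0.4, -0.4]
grip_width: 91.8
finger_force: 0.0
```

```bash
python3 - <<'E'
from h import *
bot.get_obs(); o=bot.get_obs(); c=bot.capture("wrist"); cv2.imwrite("pics/w4.png",c["img"])
P,u,v=pts(c,np.ones((384,512),bool),o); g=c["img"][v,u].max(1)
d=np.hypot(P[:,0]-589.5,P[:,1]+57.2); m=(d<50)&(P[:,2]>152)&(P[:,2]<175)&(g<95); Q=P[m]
r=cv2.minAreaRect(Q[:,:2].astype(np.float32)); e=np.linalg.svd(Q[:,:2]-Q[:,:2].mean(0),full_matrices=False)[2][0]
print(m.sum(),r,np.degrees(np.arctan2(e[1],e[0]))%180,"top z",np.percentile(Q[:,2],[20,50,80]))
print(o["tool_pos"],o["grip_width"])
E
```

```text
1584 ((588.5491333007812, -57.913963317871094), (67.14189910888672, 14.40009593963623), 17.301280975341797) 16.877429717213772 top z [163.54579971 164.31046277 165.04178059]
[492.01996503 -86.5759012  235.99351689] 91.81353862043463
```

View pics/w4.png

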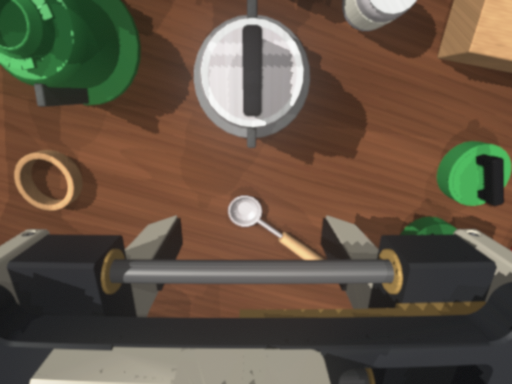

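The lid is on the jar at (252,70), with its bar in line with the ribs at (251,8) and (251,137). The bar's top is at 164 mm, as it should be, and it points at 16.9°.

```bash
python3 -c "
from plant import bot
print(bot.close_job())"
```

```text
the job is handed in; nothing more can be done
None
```

The wide lid is screwed down on the steel jar with its handle in line with the ribs, the gripper has let go, the smaller lid was left alone, and the job is handed in; no verdict came back.

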